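# Press the bush home in a guide roller and keep it clamped

### The arm

A 7-joint arm with a two-finger parallel gripper is mounted at the origin on the work surface. World frame = base frame: x ahead of the robot, y to its left, z up, the work surface at z = 0. Lengths are in m, angles in rad, forces in N, time in s.
With the tool pointing down it reaches from about 0.425 to 0.875 m from the base axis. Payload 4.7 kg.
Tool frame: the origin (TCP) lies at the very end of the fingers, on their centre line; the grasp point (between the pads) lies bot.hold_point_z behind it (bot.hold_point_z is the distance from the TCP to the grasp point, in m); z points along the fingers, x is the direction in which the jaws open and shut, and the axes are right-handed (so a half turn about z gives the same grasp; the last joint's range is limited). The gripper opens to 85 mm and grips with 20 to 120 N. Pads are 22 mm wide; open, the fingers measure 114 mm over their backs; the gripper's body (76 mm by 85 mm) begins 54 mm behind the grasp point. The pads swing forward as they close: fully open they stand 13 mm farther back than shut.
Start: joints at [1.315, 0.321, -0.07, 1.45, 0.023, 1.371, -0.057], TCP at [0.173, -0.627, 0.231] pointing down, gripper open.
Joint ranges: [-2.86, 2.86], [-0.3, 2.09], [-1.38, 1.24], [0.06, 2.45], [-1.56, 4.7], [0.09, 2.05], [-2.69, 2.69]. Speed limits (rad/s): [2.57, 2.57, 3.14, 3.14, 3.14, 3.14, 3.14].

### API

Orientations are given as a rotation vector (axis times angle).
In Python, from plant import bot gives the robot as it stands.
- The arm moves only by the tool move_arm, never from a script. Its argument "series" is a list of rows, each a list of 5 numbers: the finger opening in cm, from 0 to 8.54, then the shift along the tool's x, y, z in cm, then the turn about the tool's z in degrees. A call has 1 to 20 rows; each row shifts and turns the pose as measured when the row begins, along the tool's axes as they then stand; what a row does not reach is not made up. A row lasts 1/12 s, in which the tool goes at most 41.7 mm and 7.16 degrees, less where a joint would pass 70% of its speed; a pose out of reach is approached as far as the arm can. A call with a gripper value outside its range is refused whole. The fingers move at their own pace and stop on an object; "squeeze" is the grip in N (left out, the last holds). Time passes only in rows, so rows that do not move let the fingers close. It gives the time, the measured TCP pose, the force and the opening at its end, in the units of the state.
- bot.state(): the state, without advancing time (a new reading comes with each control period).
- bot.capture(name): name is "scene" or "top" or "wrist"; returns a dict with "frame" (420x560x3 uint8, blue, green, red), "depth" (420x560 float32, m along the optical axis (not along the pixel's ray), 0 where there is no reading), "fov_y" (degrees; the focal length in pixels is half the picture's height over the tangent of half this angle, whatever the lens; pixels are square), "cx", "cy" (the principal point, pixels), "T" (4x4, takes a point from camera to world coordinates). Camera axes: x right, y down, z forward; pixel columns grow to the right and rows downward; lengths in m; the calibration is good to about 2 mm. A picture is of the moment at which its call begins.
- bot.sign_off(): hands the job in, once; it reports no verdict.
The state is a dict: "t": time; "q": joint angles; "qvel": joint speeds; "tau": joint torques, N m; "tcp_pos": TCP position; "tcp_rot": TCP orientation; "wrist_force": force on the tool from outside, world axes, zero at the start; "moment": the same for the moment, N m; "gripper_width": opening from 0.0 (shut) to 1.0 (fully open).
Only numpy, scipy, OpenCV 4.12 (cv2) and the standard library are available. Lean on these libraries where they do the work, as an engineer would, in place of code of your own. Each camera call takes 0.05 s, during which the arm holds its last target.

### The job

The brass bush in the white guide roller has just been glued: set the roller, bush up, over the locating pin of the lever press, right down on the anvil, and let go of it. Then bring the red-handled lever down until the press foot has pushed the bush fully home, and finish while still holding the lever down so that the glue can grab, with the foot bearing steadily on the bush at about 20 N (10 to 80 N will do). Leave the padlock, the lock cylinder and the screwdriver where they lie.

Things in the scene. Friction and masses are not known exactly. Their poses are not given: they have to be found in the camera images.
- roller: White nylon guide roller standing upright: a spool 40 mm tall, 46 mm flanges (9 mm thick) at bottom and top, 39 mm waist, 16 mm bore right through. A brass bush (16 mm bore) sits in its top; its collar, 30 mm wide and 3 mm thick, at first stands 4 to 6 mm clear of the top face (47 to 49 mm overall). 0.09 kg. Origin: centre of the underside; z is the bore axis, up.
- bush (a joint): How far the brass bush has been pushed into the roller, in m: 0 = collar 6 mm above the roller's top face, 0.006 = fully home, collar on the face. A tight fit: it slides at about 14 N and stays where it is left.
- press: Blue bench lever press, bolted down. Base 270 x 120 x 22 mm, from x = -55 to +215 mm in its frame. Origin: on the bench, on the axis of the locating pin. The lever's hinge is at x = +160 mm between two cheeks 131 mm tall (outer faces at y = +-27 mm); the handle end swings up over the hinge and comes down on the -x side, past the pin.
- pin_foot (a point): Foot of the upright steel locating pin, on top of the round steel anvil (68 mm wide), 30 mm above the bench. The pin is 12 mm thick, 30 mm tall, its last 11 mm tapered to 4 mm. A seated roller's origin coincides with this point. With the lever up the space above the pin is free; the raised lever stands 90 mm or more away on the press's +x side.
- lever_hinge (a point): Hinge axis of the lever, 160 mm to the press's +x side of the pin and 101 mm above the bench; the axis runs along the press's y.
- lever_grip (a point): Middle of the red cross grip at the end of the lever: a round bar 24 mm thick and 100 mm long, along the press's y, 240 mm from the hinge axis, on a 12 mm rod. With the lever up it is about 336 mm above the bench, with the lever level 101 mm above the bench and 80 mm to the -x side of the pin.
- lever (a joint): Angle of the press lever, rad: 0 = raised against its stop, 1.36 = level, where the foot has the bush of a seated roller fully home. In the press frame the grip is at x = 0.16 - 0.24 cos(1.36 - q), y = 0, z = 0.101 + 0.24 sin(1.36 - q). A spring lifts it if let go: to hold it takes about 3 N at the grip near the top, 6.5 N when level.
- foot: Round steel self-aligning press foot, 30 mm wide, under the lever 160 mm from the hinge, 28 mm below its centre line. Origin: centre of the flat pressing face. Beyond the spring, each newton down on the grip gives 1.5 N at the foot: about 16 N on the grip pushes the bush in, about 20 N on the grip gives 20 N at the foot.
- padlock: Brass padlock lying flat, body 42 x 40 x 20 mm with a steel shackle 32 mm beyond its +y side. Origin: centre of the body's underside. Leave alone.
- cylinder_lock: Silver profile lock cylinder standing on its narrow edge, 62 x 17 x 33 mm, long along its x. Origin: centre of its underside. Leave alone.
- screwdriver: Screwdriver 190 mm long lying along its x on the bench. Leave alone.

How it is judged:
On the way, in this order (a step that is already met when the one before it is completed fails the run):
1. the roller stands on the anvil, upright, over the pin, and has been let go (horizontal distance between roller and pin_foot below 0.004 m and z of roller in the frame of pin_foot between -0.002 and 0.002 m and angle between roller's own z axis and vertical below 0.06 rad and contact force between the fingers and roller below 0.3 N), for 0.2 s.
2. the press foot bears on the bush and has pushed it home (value of joint bush above 0.005 m and contact force between foot and roller above 5 N), for 0.2 s.
At the end, for the whole second after the job is handed in: The program has ended still holding the lever down (joint past 1.32 rad): the roller stands upright on the anvil over the pin (within 4 mm sideways and 2 mm in height, not touched by the fingers), its bush is within 1 mm of fully home, and the foot bears on it with 8 to 90 N (all of step 1 and value of joint bush above 0.005 m and value of joint lever above 1.32 rad and contact force between foot and roller between 8 and 90 N and linear speed of roller below 0.02 m/s); the arm keeps its last pose, push and grip.
It fails at once if a bystander was disturbed (moved more than 25 mm) (distance of any of padlock, cylinder_lock, screwdriver from where it was at the start of the episode above 0.025 m).
It also fails if it takes over 69 s, if anything falls off the work surface, if the arm or the gripper's body presses on something with over 40 N, if the wrist force passes 120 N, or if a joint passes its speed limit or range.

## Working session

There is one attempt and no reset: what is moved stays moved. The work goes in short steps, Python scripts to look and compute and a tool call to move; the robot and the scene stay as the last step left them, time stands still between calls to the robot, and variables do not carry over. Pictures are saved under pics/ and viewed, and the job is handed in when it is done.

Besides the shell and the picture viewer there is one more tool, called by a JSON object that holds its "method" and its "body". move_arm: Moves the arm, as the interface text tells. Its arguments: {"type":"object","properties":{"series":{"type":"array"},"squeeze":{"type":"number"}},"required":["series"]}

```bash
mkdir -p pics; ls
cat > h.py <<'E'
import numpy as np, cv2
from plant import bot
def cap(n,save=None):
    c=bot.capture(n)
    if save: cv2.imwrite(f'pics/{save}.png',c['frame'])
    return c
def foc(c): return c['frame'].shape[0]/2/np.tan(np.radians(c['fov_y'])/2)
def ray(c,u,v):
    f=foc(c); d=np.array([(u-c['cx'])/f,(v-c['cy'])/f,1.]); T=np.array(c['T'])
    return T[:3,3],T[:3,:3]@d
def onz(c,u,v,z):
    o,d=ray(c,u,v); return o+d*(z-o[2])/d[2]
def pts(c):
    f=foc(c); v,u=np.mgrid[:420,:560]; D=c['depth']; T=np.array(c['T'])
    P=np.stack([(u-c['cx'])/f*D,(v-c['cy'])/f*D,D],-1); W=P@T[:3,:3].T+T[:3,3]; W[D==0]=np.nan
    return W
E
python3 - <<'E'
from h import *
for n in ['scene','top','wrist']:
    c=cap(n,n+'0'); print(n,c['fov_y'],c['cx'],c['cy'],np.round(c['T'],3).tolist())
print(bot.state(),bot.hold_point_z)
E
```

```text
pics
scene 57.94206252218476 279.60119533878793 206.0950587690042 [[0.572, 0.49, -0.658, 1.32], [0.82, -0.363, 0.442, -0.403], [-0.022, -0.792, -0.61, 0.87], [0.0, 0.0, 0.0, 1.0]]
top 49.743358668398194 273.471601199519 213.86999247242977 [[-0.026, -0.991, 0.133, 0.431], [-1.0, 0.025, -0.009, 0.089], [0.006, -0.133, -0.991, 1.335], [0.0, 0.0, 0.0, 1.0]]
wrist 70.03116681354496 282.8641367757011 217.66593062082634 [[0.267, -0.921, -0.284, 0.246], [-0.964, -0.256, -0.077, -0.606], [-0.002, 0.294, -0.956, 0.372], [0.0, 0.0, 0.0, 1.0]]
{'t': 0.15, 'q': array([ 1.31513247,  0.32167303, -0.07011569,  1.45139092,  0.02259152,
        1.37079835, -0.05687748]), 'qvel': array([-0.00038491, -0.00121331, -0.00142434, -0.00504798, -0.00048732,
       -0.00104256,  0.00048826]), 'tau': array([-4.13969892e-04, -4.94097269e+01, -3.83030483e-01, -3.14686739e+01,
        1.30845883e-02,  8.15148378e-03,  1.92596991e-05]), 'tcp_pos': array([ 0.17309706, -0.62610794,  0.23046374]), 'tcp_rot': array([-2.49938879e+00,  1.90193612e+00,  1.91508645e-03]), 'wrist_force': array([-0.38113716, -0.17411197,  0.81826482]), 'moment': array([ 0.03275229, -0.01494378, -0.00357771]), 'gripper_width': 0.998670000678372} 0.0187
```

View pics/scene0.png

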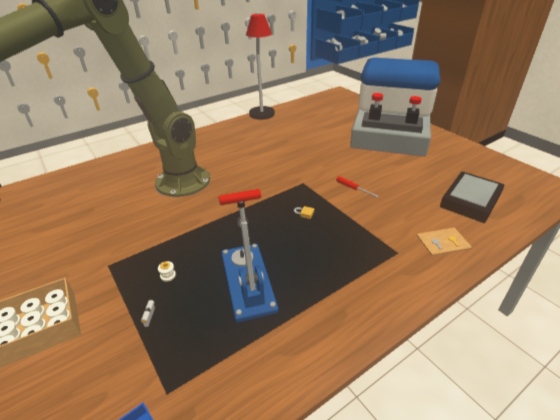

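View pics/top0.png

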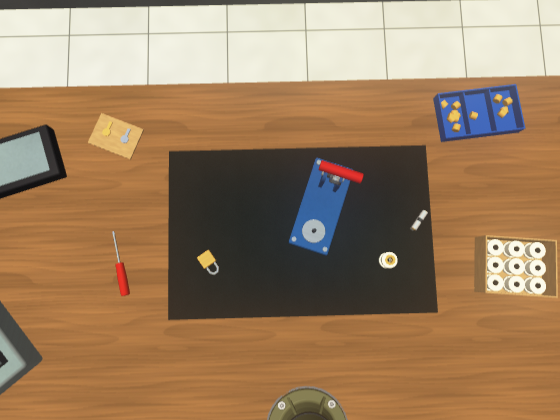

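View pics/wrist0.png

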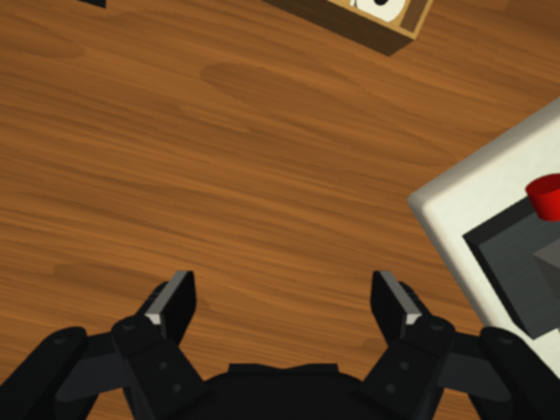

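The top view shows the roller at about (389,260) and the anvil and pin at (314,231). The red grip is at (341,171), the padlock at (208,262), the lock cylinder at (419,220) and the screwdriver at (121,270). Next I'll measure positions.

Run:
```python
from h import *
c=cap('top'); W=pts(c); F=c['frame']; hsv=cv2.cvtColor(F,cv2.COLOR_BGR2HSV)
big=cv2.resize(F[140:310,280:440],None,fx=4,fy=4,interpolation=cv2.INTER_CUBIC); cv2.imwrite('pics/topz.png',big)
s=cap('scene'); cv2.imwrite('pics/scenez.png',cv2.resize(s['frame'][170:330,100:340],None,fx=3.3,fy=3.3,interpolation=cv2.INTER_CUBIC))
Ws=pts(s)
def rep(n,m,W):
    P=W[m]; P=P[~np.isnan(P[:,0])]; print(n,m.sum(),'mean',P.mean(0).round(4),'min',P.min(0).round(4),'max',P.max(0).round(4))
def box(u0,u1,v0,v1):
    m=np.zeros((420,560),bool); m[v0:v1,u0:u1]=1; return m
white=(hsv[...,1]<60)&(hsv[...,2]>150)
rep('roller white+',box(375,405,245,275)&(hsv[...,2]>110),W)
m=box(375,405,245,275)&(W[...,2]>0.03); rep('roller z>30',m,W)
v,u=np.where(m); print(u.mean(),v.mean(),onz(c,u.mean(),v.mean(),.04))
m=box(290,340,210,250)&(hsv[...,1]<90)&(hsv[...,2]>90); rep('anvil',m,W)
cs,_=cv2.findContours(m.astype(np.uint8),cv2.RETR_EXTERNAL,cv2.CHAIN_APPROX_NONE); k=max(cs,key=cv2.contourArea); e=cv2.fitEllipse(k); print(e,onz(c,*e[0],.03))
blue=box(280,360,150,265)&(hsv[...,0]>100)&(hsv[...,0]<125)&(hsv[...,1]>120); rep('blue',blue,W)
cs,_=cv2.findContours(blue.astype(np.uint8),cv2.RETR_EXTERNAL,cv2.CHAIN_APPROX_NONE); k=max(cs,key=cv2.contourArea)
P=np.array([onz(c,*p[0],.022)[:2] for p in k],np.float32); print(cv2.minAreaRect(P))
red=box(300,380,150,195)&((hsv[...,0]<8)|(hsv[...,0]>172))&(hsv[...,1]>150);rep('grip top',red,W)
hs=cv2.cvtColor(s['frame'],cv2.COLOR_BGR2HSV)
red=box(210,270,180,210)&((hs[...,0]<8)|(hs[...,0]>172))&(hs[...,1]>150);rep('grip scene',red,Ws)
rep('padlock',box(190,225,245,280)&(W[...,2]>.012),W); rep('cyl',box(405,435,205,235)&(W[...,2]>.015),W)
```

```text
roller white+ 256 mean [ 0.4646 -0.2477  0.0327] min [ 0.4413 -0.2828 -0.0074] max [ 0.4869 -0.2276  0.0535]
roller z>30 190 mean [ 0.4654 -0.2482  0.0413] min [ 0.4438 -0.2727  0.0305] max [ 0.4869 -0.2276  0.0535]
388.85263157894735 259.37368421052633 [ 0.46546718 -0.24856819  0.04      ]
anvil 455 mean [ 0.5518 -0.0355  0.0296] min [ 0.5003 -0.0725  0.0155] max [0.5883 0.0254 0.0584]
((313.20245361328125, 230.61886596679688), (22.37812042236328, 22.885440826416016), 178.02857971191406) [ 0.55418735 -0.03693589  0.03      ]
blue 2578 mean [ 0.6179 -0.0578  0.0231] min [ 0.4864 -0.1495 -0.0061] max [0.772  0.0335 0.1311]
((0.6284903287887573, -0.06306380033493042), (0.11943559348583221, 0.2690371870994568), 70.2696762084961)
grip top 457 mean [ 0.6566 -0.075   0.3403] min [ 0.6322 -0.193  -0.0066] max [ 0.7095 -0.0253  0.3512]
grip scene 400 mean [ 0.6454 -0.0665  0.328 ] min [ 0.1787 -0.1227 -0.0037] max [0.6847 0.2254 0.3498]
padlock 245 mean [0.4778 0.2719 0.0183] min [0.4401 0.241  0.012 ] max [0.5099 0.3015 0.027 ]
cyl 128 mean [ 0.5792 -0.3463  0.0304] min [ 0.5515 -0.3729  0.0181] max [ 0.6072 -0.3238  0.0416]
```

View pics/topz.png

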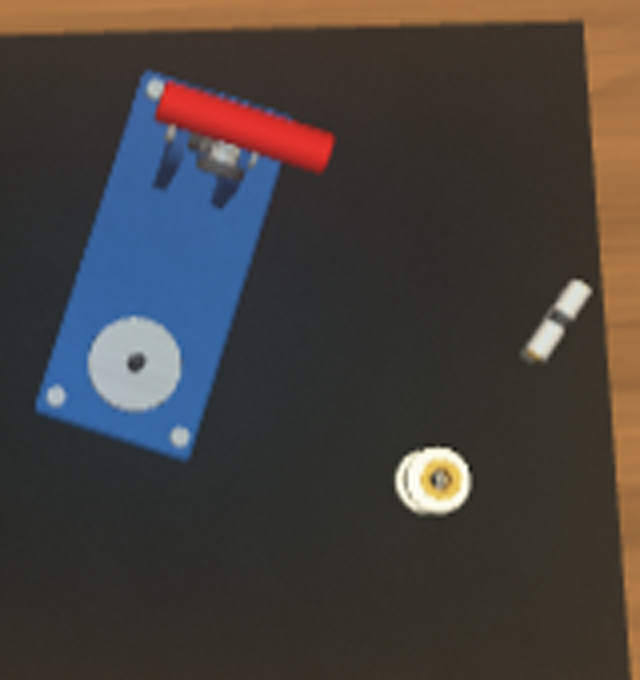

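View pics/scenez.png

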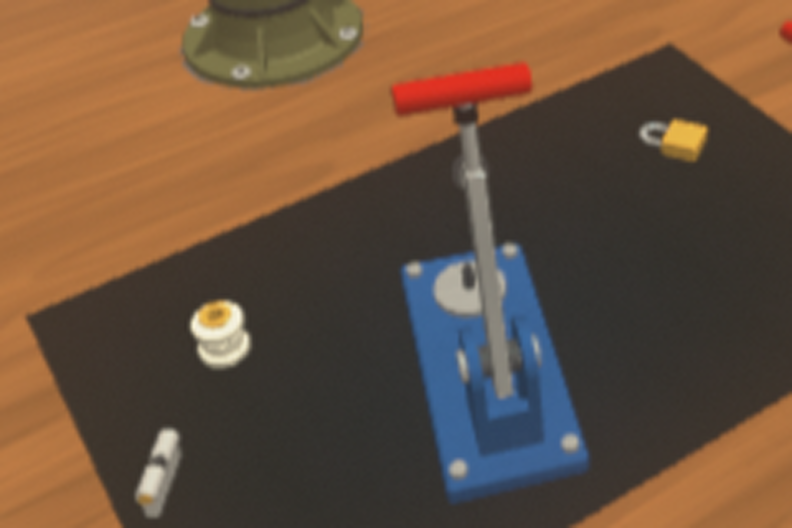

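{"method": "move_arm", "body": {"series": [[8.5,0,0,0,-6.9],[8.5,0,0,0,-6.9],[8.5,0,0,0,-6.9],[8.5,0,0,0,-6.9],[8.5,0,0,0,-6.9],[8.5,0,0,0,-6.9],[8.5,0,0,0,-6.9],[8.5,0,0,0,-6.9],[8.5,0,0,0,0]], "squeeze": 40}}

```text
t: 1.0
tcp_pos: [0.1729, -0.6253, 0.2288]
tcp_rot: [-3.103, 0.469, 0.003]
wrist_force: [0.0, -0.2, 0.3]
gripper_width: 0.993
```

```bash
cat >> h.py <<'E'
from scipy.spatial.transform import Rotation as Ro
def go(p,yaw=None):
    s=bot.state(); R=Ro.from_rotvec(s['tcp_rot']).as_matrix(); 
    print('t',round(s['t'],2),'tcp',s['tcp_pos'].round(4),'yaw',np.degrees(np.arctan2(R[1,0],R[0,0])).round(2),'tilt',np.degrees(np.arccos(-R[2,2])).round(2),'F',s['wrist_force'].round(1),'w',round(s['gripper_width'],3))
    print('shift cm in tool',(R.T@(np.array(p)-s['tcp_pos'])*100).round(2))
E
python3 -c "
from h import *
go([.465,-.248,.2])"
```

```text
t 1.0 tcp [ 0.1729 -0.6253  0.2288] yaw -17.18 tilt 0.25 F [ 0.  -0.2  0.3] w 0.993
shift cm in tool [ 16.77 -44.66   2.99]
```

{"method": "move_arm", "body": {"series": [[8.5,1.3,-3.4,0.2,2.5],[8.5,1.3,-3.4,0.2,0],[8.5,1.3,-3.4,0.2,0],[8.5,1.3,-3.4,0.2,0],[8.5,1.3,-3.4,0.2,0],[8.5,1.3,-3.4,0.2,0],[8.5,1.3,-3.4,0.2,0],[8.5,1.3,-3.4,0.2,0],[8.5,1.3,-3.4,0.2,0],[8.5,1.3,-3.4,0.2,0],[8.5,1.3,-3.4,0.2,0],[8.5,1.3,-3.4,0.2,0],[8.5,1.3,-3.4,0.2,0],[8.5,0,0,0,0],[8.5,0,0,0,0]]}}

```text
t: 2.25
tcp_pos: [0.4994, -0.2592, 0.1998]
tcp_rot: [-3.074, 0.64, 0.003]
wrist_force: [-0.5, -0.9, 0.5]
gripper_width: 0.993
```

```bash
python3 -c "
from h import *
go([.465,-.248,.2])
cap('wrist','w1')"
```

```text
t 2.25 tcp [ 0.4994 -0.2592  0.1998] yaw -23.54 tilt 0.13 F [-0.5 -0.9  0.5] w 0.993
shift cm in tool [-3.6   0.34 -0.02]
```

View pics/w1.png

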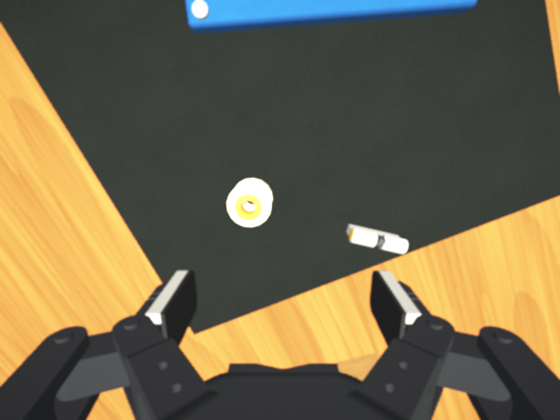

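The wrist view shows the roller at about (249,203), with its brass bush at (248,206). The lock cylinder is at (378,240).

```bash
cat > roll.py <<'E'
from h import *
c=cap('wrist'); F=c['frame']; hsv=cv2.cvtColor(F,cv2.COLOR_BGR2HSV)
b=(hsv[...,0]>15)&(hsv[...,0]<35)&(hsv[...,1]>110)&(hsv[...,2]>100)
m=np.zeros_like(b); m[170:240,215:285]=1
W=pts(c); 
cs,_=cv2.findContours((b&m).astype(np.uint8),cv2.RETR_EXTERNAL,cv2.CHAIN_APPROX_NONE); k=max(cs,key=cv2.contourArea); e=cv2.fitEllipse(k); print('brass',e,onz(c,*e[0],.048))
w=m&(hsv[...,2]>110)
cs,_=cv2.findContours(w.astype(np.uint8),cv2.RETR_EXTERNAL,cv2.CHAIN_APPROX_NONE); k=max(cs,key=cv2.contourArea)
P=np.array([onz(c,*p[0],.04)[:2] for p in k],np.float32); print('all outline',cv2.minEnclosingCircle(P),cv2.boundingRect(k))
t=m&(W[...,2]>.033)
P=W[t]; print('top pts',t.sum(),P.mean(0),P.min(0),P.max(0)); P=P[P[:,2]>.045]; print(len(P),P.mean(0))
cv2.imwrite('pics/w1z.png',cv2.resize(F[170:240,215:285],None,fx=8,fy=8,interpolation=cv2.INTER_CUBIC))
E
python3 roll.py
```

```text
brass ((247.8719940185547, 208.3347625732422), (22.428617477416992, 23.944664001464844), 108.6029281616211) [ 0.46535084 -0.24868427  0.048     ]
all outline ((0.4680357277393341, -0.247222900390625), 0.02780824899673462) (226, 178, 48, 51)
top pts 1332 [ 0.46576237 -0.24754165  0.04157717] [ 0.44220927 -0.27144616  0.03303064] [ 0.48718537 -0.22624823  0.04877145]
429 [ 0.46452973 -0.24853781  0.04647752]
```

View pics/w1z.png

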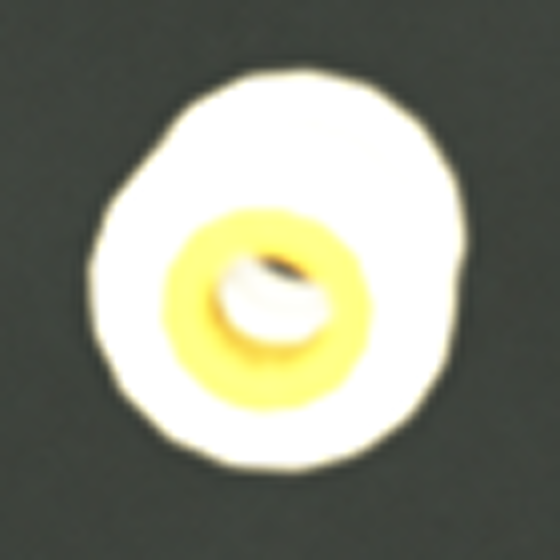

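{"method": "move_arm", "body": {"series": [[8.5,-1.8,0.2,2,-3.8],[8.5,-1.8,0.2,2,0],[8.5,0,0,2,0],[8.5,0,0,2,0],[8.5,0,0,1,0],[8.5,0,0,0,0],[8.5,0,0,0,0]]}}

```text
t: 2.93
tcp_pos: [0.4575, -0.2605, 0.1086]
tcp_rot: [3.085, -0.573, 0.002]
wrist_force: [-0.7, 0.4, 0.3]
gripper_width: 0.993
```

```bash
python3 -c "
from h import *
go([.465,-.2485,.007])"
```

```text
t 2.93 tcp [ 0.4575 -0.2605  0.1086] yaw -21.03 tilt 0.23 F [-0.7  0.4  0.3] w 0.993
shift cm in tool [ 0.25 -1.43 10.15]
```

{"method": "move_arm", "body": {"series": [[8.5,0.1,-0.7,1,0],[8.5,0.1,-0.7,1,0],[8.5,0,0,1,0],[8.5,0,0,1,0],[8.5,0,0,0,0],[8.5,0,0,0,0]]}}

```text
t: 3.43
tcp_pos: [0.4679, -0.2487, 0.0677]
tcp_rot: [3.083, -0.575, 0.01]
wrist_force: [0.2, 0.0, 0.7]
gripper_width: 0.996
```

```bash
python3 -c "
from h import *
go([.465,-.2485,.007])"
```

```text
t 3.43 tcp [ 0.4679 -0.2487  0.0677] yaw -21.13 tilt 0.49 F [0.2 0.  0.7] w 0.996
shift cm in tool [-0.32  0.06  6.06]
```

{"method": "move_arm", "body": {"series": [[8.5,-0.2,0,1.5,0],[8.5,0,0,1.5,0],[8.5,0,0,1.5,0],[8.5,0,0,1.0,0],[8.5,0,0,0.4,0],[8.5,0,0,0,0]]}}

```text
t: 3.93
tcp_pos: [0.4685, -0.2494, 0.008]
tcp_rot: [3.081, -0.574, 0.016]
wrist_force: [-0.1, 0.0, -0.1]
gripper_width: 0.997
```

```bash
python3 -c "
from h import *
go([.465,-.2485,.007])
cap('wrist','w2')"
```

```text
t 3.93 tcp [ 0.4685 -0.2494  0.008 ] yaw -21.12 tilt 0.72 F [-0.1  0.  -0.1] w 0.997
shift cm in tool [-0.36  0.04  0.09]
```

View pics/w2.png

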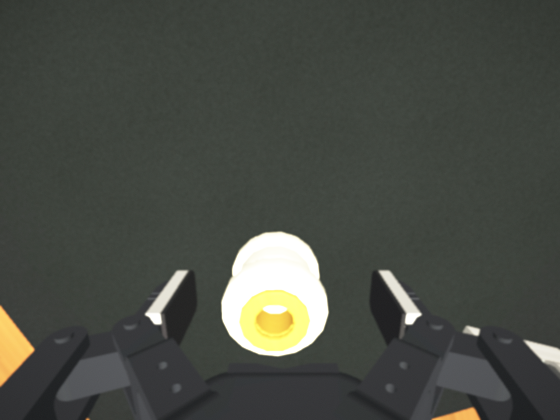

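The roller, at (275,310), is between the open jaws and slightly to the left, which matches the 3.5 mm offset I measured. I'll centre on it and close.

{"method": "move_arm", "body": {"series": [[8.5,-0.35,0,0.1,0],[8.5,0,0,0,0],[4.2,0,0,0,0],[4.2,0,0,0,0],[4.2,0,0,0,0],[4.2,0,0,0,0],[4.2,0,0,0,0],[4.2,0,0,0,0],[4.2,0,0,0,0],[4.2,0,0,0,0]]}}

```text
t: 4.82
tcp_pos: [0.4673, -0.2496, 0.0109]
tcp_rot: [3.078, -0.574, 0.025]
wrist_force: [-0.3, -0.0, -0.3]
gripper_width: 0.517
```

```bash
python3 -c "
from h import *
go([.465,-.2485,.1])
cap('wrist','w3')"
```

```text
t 4.82 tcp [ 0.4673 -0.2496  0.0109] yaw -21.13 tilt 1.09 F [-0.3 -0.  -0.3] w 0.517
shift cm in tool [-0.1   0.05 -8.91]
```

View pics/w3.png

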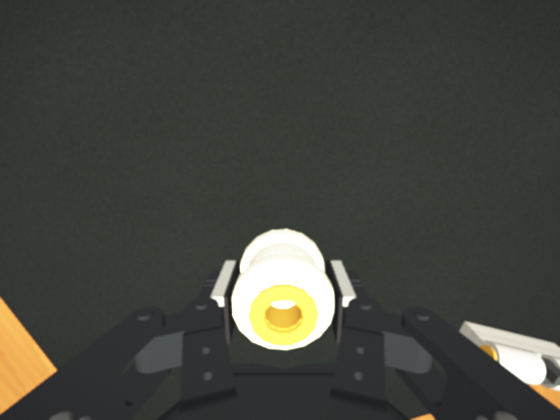

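The jaws are closed on the flanges at about 44 mm, with the roller centred at (283,300). Now I'll lift it.

{"method": "move_arm", "body": {"series": [[4.0,0,0,-2,0],[4.0,0,0,-3,0],[4.0,0,0,-3,0],[4.0,0,0,-3,0],[4.0,0,0,0,0]]}}

```text
t: 5.28
tcp_pos: [0.4632, -0.2463, 0.1216]
tcp_rot: [3.083, -0.574, 0.012]
wrist_force: [1.7, -1.0, -0.0]
gripper_width: 0.511
```

```bash
python3 -c "
from h import *
go([.5535,-.0365,.12])"
```

```text
t 5.28 tcp [ 0.4632 -0.2463  0.1216] yaw -21.08 tilt 0.55 F [ 1.7 -1.  -0. ] w 0.511
shift cm in tool [  0.88 -22.82   0.07]
```

{"method": "move_arm", "body": {"series": [[4.0,0,-2,0,0],[4.0,0.1,-3,0,0],[4.0,0.1,-3,0,0],[4.0,0.1,-3,0,0],[4.0,0.1,-3,0,0],[4.0,0.1,-3,0,0],[4.0,0.1,-2,0,0],[4.0,0,-1,0,0],[4.0,0,0,0,0],[4.0,0,0,0,0]]}}

```text
t: 6.12
tcp_pos: [0.543, -0.0565, 0.118]
tcp_rot: [3.079, -0.582, 0.014]
wrist_force: [0.5, -0.2, -1.8]
gripper_width: 0.514
```

```bash
python3 -c "
from h import *
go([.5535,-.0365,.12])
cap('wrist','w4');cap('scene','s4');cap('top','t4')"
```

```text
t 6.12 tcp [ 0.543  -0.0565  0.118 ] yaw -21.41 tilt 0.68 F [ 0.5 -0.2 -1.8] w 0.514
shift cm in tool [ 0.24 -2.25 -0.21]
```

View pics/w4.png

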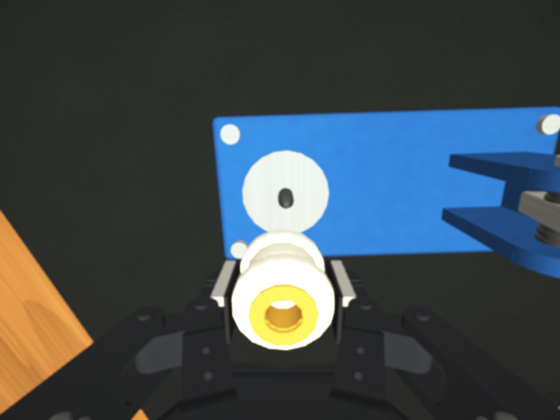

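View pics/s4.png

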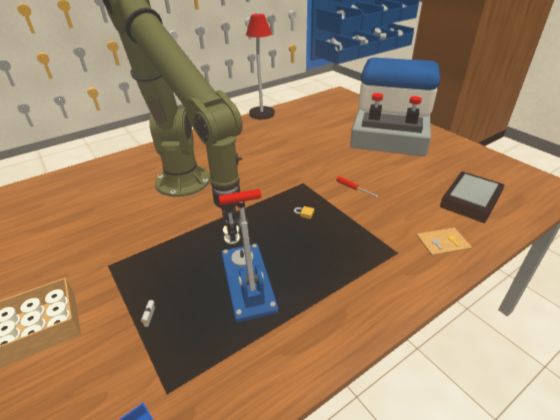

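The wrist view shows the anvil at (286,193) with the pin at about (286,198). The held roller's bush is at (283,315). I'll measure both in this one frame.

```bash
cat > rel.py <<'E'
from h import *
c=cap('wrist'); F=c['frame']; hsv=cv2.cvtColor(F,cv2.COLOR_BGR2HSV); W=pts(c)
b=((hsv[...,0]>15)&(hsv[...,0]<35)&(hsv[...,1]>110)&(hsv[...,2]>100)); b[:270]=0; b[:,:240]=0; b[:,330:]=0; b[355:]=0
cs,_=cv2.findContours(b.astype(np.uint8),cv2.RETR_EXTERNAL,cv2.CHAIN_APPROX_NONE); k=max(cs,key=cv2.contourArea); e=cv2.fitEllipse(k)
zt=np.nanmedian(W[b][:,2]); print('brass',e,'ztop',zt,'pt',onz(c,*e[0],zt))
a=(hsv[...,1]<60)&(hsv[...,2]>140); a[:130]=0;a[228:]=0;a[:,235:][:, 100:]=0; a[:,:235]=0
cs,_=cv2.findContours(a.astype(np.uint8),cv2.RETR_EXTERNAL,cv2.CHAIN_APPROX_NONE); k=max(cs,key=cv2.contourArea)
P=np.array([onz(c,*p[0],.03)[:2] for p in k],np.float32); e2=cv2.fitEllipse(P); print('anvil',e2, cv2.minEnclosingCircle(P))
d=(hsv[...,2]<110)&(W[...,2]>.027); d[:165]=0;d[222:]=0;d[:,:265]=0;d[:,310:]=0
Q=W[d]; print('pin',len(Q),Q.mean(0),Q.max(0)); T=Q[Q[:,2]>.05]; print(len(T),T.mean(0) if len(T) else '')
p=onz(c,*e[0],zt); print('need world shift', np.array(e2[0])-p[:2])
s=bot.state(); R=Ro.from_rotvec(s['tcp_rot']).as_matrix(); print('axis tilt',R[:,2]); print('tool shift cm',100*R.T@np.r_[np.array(e2[0])-p[:2],0])
go([.5535,-.0365,.12])
E
python3 rel.py
```

```text
brass ((283.05499267578125, 314.5333557128906), (59.470279693603516, 67.09001922607422), 87.20755004882812) ztop 0.15367730256771267 pt [ 0.54303925 -0.05783112  0.1536773 ]
anvil ((0.5545591115951538, -0.03543998301029205), (0.06444862484931946, 0.06708048284053802), 67.57273864746094) ((0.5542656779289246, -0.03622095286846161), 0.03385734558105469)
pin 194 [ 0.55489416 -0.03373232  0.05178199] [ 0.55954233 -0.03031577  0.0601009 ]
138 [ 0.55456475 -0.03459195  0.05471138]
need world shift [0.01151987 0.02239114]
axis tilt [ 0.00763439 -0.01028706 -0.99991794]
tool shift cm [ 0.24547065 -2.50604162 -0.01423918]
t 6.32 tcp [ 0.5429 -0.0586  0.1184] yaw -21.63 tilt 0.73 F [-0.3 -0.7 -0.6] w 0.514
shift cm in tool [ 0.17 -2.45 -0.17]
```

{"method": "move_arm", "body": {"series": [[4.0,0.1,-1.2,0,0],[4.0,0.1,-1.1,0,0],[4.0,0,0,0,0],[4.0,0,0,0,0],[4.0,0,0,0,0]]}}

```text
t: 6.73
tcp_pos: [0.5526, -0.0434, 0.1181]
tcp_rot: [3.072, -0.601, 0.014]
wrist_force: [0.5, -0.5, -1.6]
gripper_width: 0.513
```

```bash
python3 -c "
from h import *
go([.5543,-.0362,.12])
cap('wrist','w5')
go([.5543,-.0362,.12])
"
```

```text
t 6.73 tcp [ 0.5526 -0.0434  0.1181] yaw -22.12 tilt 0.85 F [ 0.5 -0.5 -1.6] w 0.513
shift cm in tool [-0.11 -0.72 -0.2 ]
t 6.78 tcp [ 0.5526 -0.0437  0.1181] yaw -22.14 tilt 0.86 F [ 1.  -1.  -1.1] w 0.516
shift cm in tool [-0.12 -0.75 -0.2 ]
```

{"method": "move_arm", "body": {"series": [[4.0,-0.1,-0.7,0.5,0],[4.0,0,-0.2,0.5,0],[4.0,0,0,0.5,0],[4.0,0,0,0.5,0],[4.0,0,0,0,0]]}}

```text
t: 7.2
tcp_pos: [0.5548, -0.0358, 0.0956]
tcp_rot: [3.07, -0.603, 0.013]
wrist_force: [-0.5, 0.4, -1.4]
gripper_width: 0.51
```

```bash
python3 -c "
from h import *
go([.5543,-.0362,.05])
cap('wrist','w6')
go([.5543,-.0362,.05])
"
```

```text
t 7.2 tcp [ 0.5548 -0.0358  0.0956] yaw -22.23 tilt 0.89 F [-0.5  0.4 -1.4] w 0.51
shift cm in tool [-0.08  0.01  4.56]
t 7.25 tcp [ 0.555  -0.0357  0.0961] yaw -22.23 tilt 0.89 F [ 0.1  1.1 -1.7] w 0.515
shift cm in tool [-0.1   0.02  4.6 ]
```

View pics/w6.png

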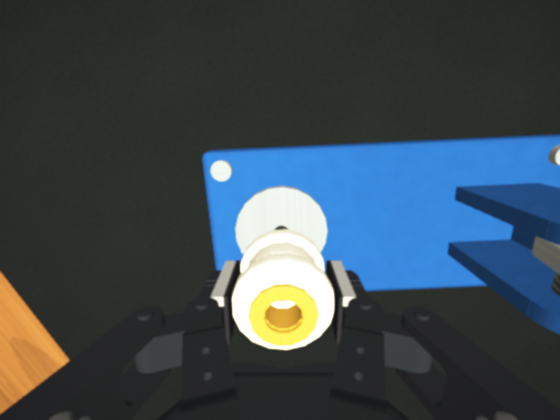

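The roller is centred over the pin in x, with the pin just showing at (282,228) behind the upper edge of the roller. I'll go down in small rows.

{"method": "move_arm", "body": {"series": [[4.0,-0.1,0,0.6,0],[4.0,0,0,0.7,0],[4.0,0,0,0.7,0],[4.0,0,0,0.6,0],[4.0,0,0,0.6,0]]}}

```text
t: 7.67
tcp_pos: [0.5551, -0.0362, 0.0622]
tcp_rot: [3.07, -0.604, 0.018]
wrist_force: [0.1, 0.2, -1.2]
gripper_width: 0.515
```

```bash
python3 -c "
from h import *
go([.5543,-.0362,.041])"
```

```text
t 7.67 tcp [ 0.5551 -0.0362  0.0622] yaw -22.26 tilt 0.98 F [ 0.1  0.2 -1.2] w 0.515
shift cm in tool [-0.11  0.    2.12]
```

Roller bottom is at about 0.051, so the pin has entered the bore (tip at 0.060) with no side force.

{"method": "move_arm", "body": {"series": [[4.0,-0.1,0,0.6,0],[4.0,0,0,0.6,0],[4.0,0,0,0.5,0],[4.0,0,0,0.2,0],[4.0,0,0,0.1,0]]}}

```text
t: 8.08
tcp_pos: [0.5534, -0.0363, 0.0408]
tcp_rot: [3.068, -0.604, 0.012]
wrist_force: [-5.8, -0.7, 14.0]
gripper_width: 0.512
```

```bash
python3 -c "
from h import *
go([.5543,-.0362,.041])
cap('wrist','w7')"; python3 rel.py | head -1
```

```text
t 8.08 tcp [ 0.5534 -0.0363  0.0408] yaw -22.28 tilt 0.96 F [-5.8 -0.7 14. ] w 0.512
shift cm in tool [ 0.08 -0.05 -0.02]
brass ((282.9903869628906, 314.66961669921875), (59.41492462158203, 67.08885955810547), 86.26628112792969) ztop 0.07634344663046982 pt [ 0.55366172 -0.03558299  0.07634345]rel.py:10: RuntimeWarning: Mean of empty slice.
  Q=W[d]; print('pin',len(Q),Q.mean(0),Q.max(0)); T=Q[Q[:,2]>.05]; print(len(T),T.mean(0) if len(T) else '')
  ret = um.true_divide(
Traceback (most recent call last):
  File "rel.py", line 10, in <module>
    Q=W[d]; print('pin',len(Q),Q.mean(0),Q.max(0)); T=Q[Q[:,2]>.05]; print(len(T),T.mean(0) if len(T) else '')
                                         ~~~~~^^^
ValueError: zero-size array to reduction operation maximum which has no identity
```

View pics/w7.png

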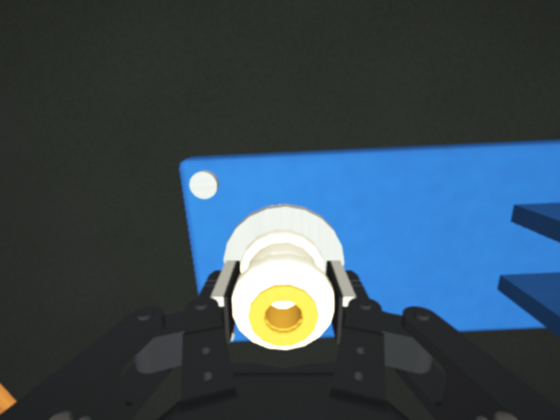

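The force rose to 14 N with the tool at seated height (TCP z 0.041), so the roller is down on the anvil. Now I'll release it.

{"method": "move_arm", "body": {"series": [[8.5,0,0,0,0],[8.5,0,0,0,0],[8.5,0,0,0,0],[8.5,0,0,0,0],[8.5,0,0,0,0],[8.5,0,0,0,0],[8.5,0,0,0,0]]}}

```text
t: 8.77
tcp_pos: [0.5547, -0.0363, 0.0414]
tcp_rot: [3.068, -0.604, 0.017]
wrist_force: [0.1, 0.4, 0.2]
gripper_width: 0.999
```

```bash
python3 -c "
from h import *
go([.5543,-.0362,.12])
c=cap('wrist','w8')"
```

```text
t 8.77 tcp [ 0.5547 -0.0363  0.0414] yaw -22.27 tilt 1.03 F [0.1 0.4 0.2] w 0.999
shift cm in tool [ 0.07  0.1  -7.86]
```

View pics/w8.png

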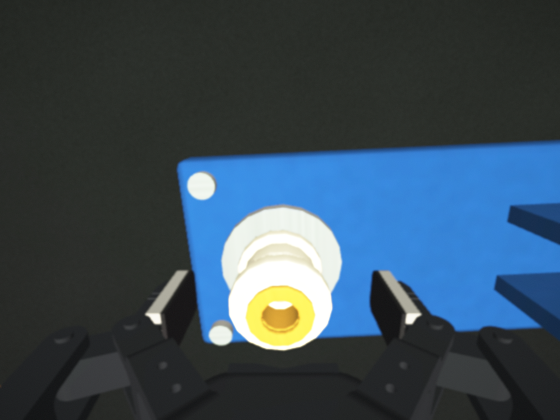

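The roller stands seated and clear of the open pads, with its bush at (281,316). I'll go straight up to above the lever grip.

{"method": "move_arm", "body": {"series": [[8.5,0,0,-1,0],[8.5,0,0,-1.5,0],[8.5,0,0,-2.5,0],[8.5,0,0,-3.5,0],[8.5,0,0,-3.5,0],[8.5,0,0,-3.5,0],[8.5,0,0,-3.5,0],[8.5,0,0,0,0]]}}

```text
t: 9.48
tcp_pos: [0.5507, -0.0318, 0.2414]
tcp_rot: [3.07, -0.6, 0.008]
wrist_force: [0.8, 0.2, 0.9]
gripper_width: 0.995
```

```bash
python3 -c "
from h import *
go([.5543,-.0362,.4])
c=cap('wrist','w9');c=cap('top','t9')"
```

```text
t 9.48 tcp [ 0.5507 -0.0318  0.2414] yaw -22.12 tilt 0.82 F [0.8 0.2 0.9] w 0.995
shift cm in tool [  0.62   0.47 -15.85]
```

View pics/w9.png

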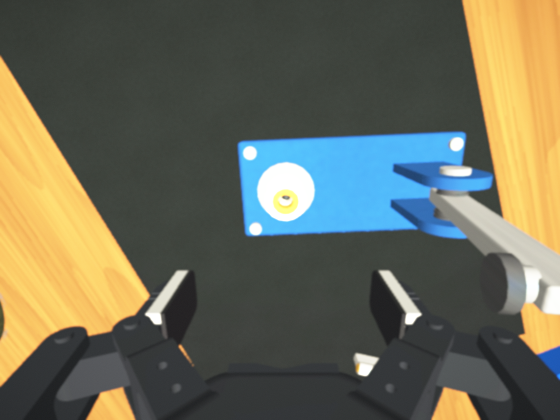

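The roller is still upright and concentric on the anvil (ring at (286,202)), and the lever with its foot is at the right, around (510,280). I'll keep rising.

{"method": "move_arm", "body": {"series": [[8.5,0,0,-2.5,0],[8.5,0,0,-3,0],[8.5,0,0,-3,0],[8.5,0,0,-3,0],[8.5,0,0,-3,0],[8.5,0,0,-3,0],[8.5,0,0,0,0]]}}

```text
t: 10.17
tcp_pos: [0.5435, -0.0307, 0.4057]
tcp_rot: [3.068, -0.599, -0.043]
wrist_force: [0.6, 0.5, -0.0]
gripper_width: 0.997
```

```bash
python3 -c "
from h import *
ax=np.array([.941,-.3375]);ay=np.array([.3375,.941])
pin=np.array([.5543,-.0362]); g=pin+.11*ax-.027*ay; print(pin+.11*ax,g)
go([*g,.4])
c=cap('wrist','w10');c=cap('top','t10')
s=cap('scene'); hs=cv2.cvtColor(s['frame'],cv2.COLOR_BGR2HSV); Ws=pts(s)
cv2.imwrite('pics/s10.png',s['frame'])"
```

```text
[ 0.65781  -0.073325] [ 0.6486975 -0.098732 ]
t 10.17 tcp [ 0.5435 -0.0307  0.4057] yaw -22.11 tilt 1.81 F [ 0.6  0.5 -0. ] w 0.997
shift cm in tool [12.32  2.34  0.33]
```

View pics/w10.png

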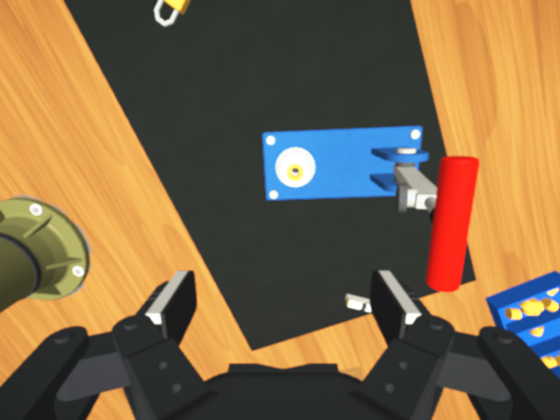

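View pics/s10.png

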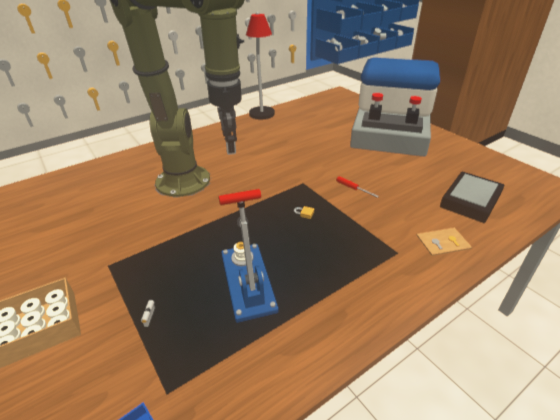

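```bash
cat > grip.py <<'E'
from h import *
c=cap('wrist'); F=c['frame']; hsv=cv2.cvtColor(F,cv2.COLOR_BGR2HSV); W=pts(c)
m=((hsv[...,0]<8)|(hsv[...,0]>172))&(hsv[...,1]>150)
n,l,st,ce=cv2.connectedComponentsWithStats(m.astype(np.uint8)); i=1+np.argmax(st[1:,4]); m=l==i
P=W[m]; P=P[~np.isnan(P[:,0])]; zt=np.percentile(P[:,2],98); print('ztop',zt, 'bbox',st[i])
cs,_=cv2.findContours(m.astype(np.uint8),cv2.RETR_EXTERNAL,cv2.CHAIN_APPROX_NONE); k=max(cs,key=cv2.contourArea)
Q=np.array([onz(c,*p[0],zt-.012)[:2] for p in k],np.float32); r=cv2.minAreaRect(Q); print(r); print(cv2.boxPoints(r))
print(bot.state()['q'].round(3))
go([*r[0],zt-.012])
E
python3 grip.py
```

```text
ztop 0.3477460849036431 bbox [ 432  156   57  140 5311]
((0.6570077538490295, -0.07591840624809265), (0.10662057250738144, 0.028101181611418724), 70.96055603027344)
[[ 0.62633497 -0.12172875]
 [ 0.65289885 -0.13089588]
 [ 0.68768054 -0.03010806]
 [ 0.66111666 -0.02094093]]
[ 0.611  0.141 -0.691  1.369  0.097  1.703 -0.451]
t 10.37 tcp [ 0.5415 -0.0311  0.3993] yaw -22.12 tilt 2.32 F [-0.   0.3 -0.4] w 0.996
shift cm in tool [12.59 -0.34  5.94]
```

The wrist view shows the red grip running from (458,160) to (444,288), and the roller seated at (295,170). I'll move above the grip, 27 mm off its middle so the jaws clear the rod.

{"method": "move_arm", "body": {"series": [[8.5,1.5,0.3,-0.2,0],[8.5,2,0.4,-0.2,-2.4],[8.5,2,0.4,-0.2,0],[8.5,2,0.4,0,0],[8.5,2,0.4,0,0],[8.5,1.5,0.4,0,0],[8.5,0,0,0,0]]}}

```text
t: 10.95
tcp_pos: [0.6355, -0.0931, 0.3869]
tcp_rot: [3.074, -0.526, -0.093]
wrist_force: [-0.4, -0.2, -0.4]
gripper_width: 0.999
```

```bash
python3 -c "
from h import *
go([.6486,-.0999,.323])
cap('wrist','w11'); print(bot.state()['q'].round(3))"; python3 grip.py
```

```text
t 10.95 tcp [ 0.6355 -0.0931  0.3869] yaw -19.47 tilt 3.63 F [-0.4 -0.2 -0.4] w 0.999
shift cm in tool [1.81 0.01 6.3 ]
[ 0.534  0.4   -0.662  1.112  0.251  1.768 -0.393]
ztop 0.3477375292839935 bbox [ 291  124   42  154 5533]
((0.65667325258255, -0.0765092521905899), (0.10512719303369522, 0.024693015962839127), 70.28656005859375)
[[ 0.6273198  -0.1218275 ]
 [ 0.6505656  -0.13015684]
 [ 0.6860267  -0.03119101]
 [ 0.6627809  -0.02286166]]
[ 0.534  0.397 -0.663  1.113  0.25   1.768 -0.393]
t 11.05 tcp [ 0.634  -0.0907  0.3881] yaw -19.33 tilt 3.63 F [-0.4  0.6 -0.4] w 0.997
shift cm in tool [ 1.96 -2.25  5.07]
```

View pics/w11.png

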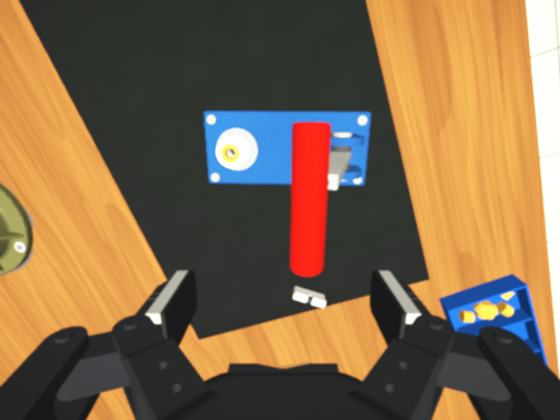

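{"method": "move_arm", "body": {"series": [[8.5,1.0,0.2,1,0],[8.5,0.8,0.2,1.5,0],[8.5,0,0,1.5,0],[8.5,0,0,1,0],[8.5,0,0,0,0]]}}

```text
t: 11.47
tcp_pos: [0.6452, -0.0991, 0.332]
tcp_rot: [3.075, -0.516, -0.095]
wrist_force: [-0.3, -1.6, -0.7]
gripper_width: 0.994
```

```bash
python3 -c "
from h import *
go([.648,-.101,.323])
cap('wrist','w12')"
```

```text
t 11.47 tcp [ 0.6452 -0.0991  0.332 ] yaw -19.09 tilt 3.72 F [-0.3 -1.6 -0.7] w 0.994
shift cm in tool [0.37 0.07 0.88]
```

View pics/w12.png

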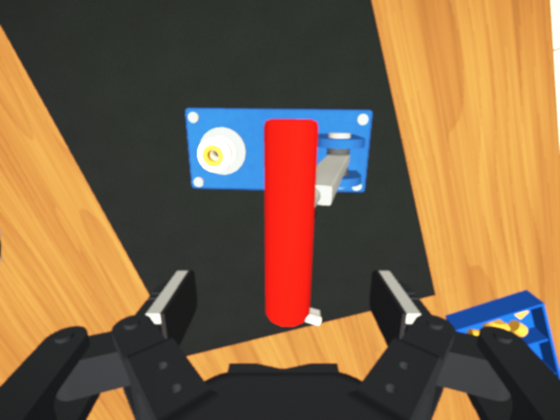

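The jaws straddle the red bar, which runs from (292,120) to (288,325). I'll centre, lower slightly and close.

{"method": "move_arm", "body": {"series": [[8.5,0.35,-0.2,0.5,0],[8.5,0.1,0,0.5,0],[3,0,0,0,0],[2.0,0,0,0,0],[2.0,0,0,0,0],[2.0,0,0,0,0],[2.0,0,0,0,0],[2.0,0,0,0,0],[2.0,0,0,0,0],[2.0,0,0,0,0],[2.0,0,0,0,0]], "squeeze": 60}}

```text
t: 12.43
tcp_pos: [0.6483, -0.0971, 0.3251]
tcp_rot: [3.075, -0.515, -0.096]
wrist_force: [-1.2, 0.6, 0.1]
gripper_width: 0.256
```

```bash
python3 -c "
from h import *
go([.648,-.101,.323])
cap('wrist','w13')"
```

```text
t 12.43 tcp [ 0.6483 -0.0971  0.3251] yaw -19.05 tilt 3.74 F [-1.2  0.6  0.1] w 0.256
shift cm in tool [0.11 0.37 0.22]
```

View pics/w13.png

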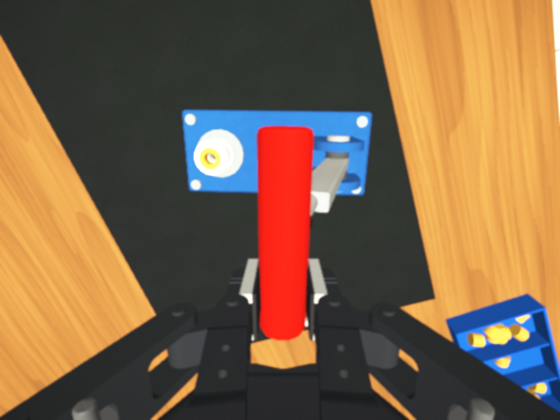

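```bash
cat > arc.py <<'E'
from h import *
import sys
# tcp at lever q=0 recorded
ax=np.array([.943,-.332,0]); ax/=np.linalg.norm(ax)
P0=np.array([.6483,-.0971,.3251])
def gp(q): return ax*(.16-.24*np.cos(1.36-q))+np.array([0,0,.101+.24*np.sin(1.36-q)])
s=bot.state(); R=Ro.from_rotvec(s['tcp_rot']).as_matrix(); p=s['tcp_pos']
d=p-P0+gp(0); x=d@ax; z=d[2]; r=np.hypot(.16-x,z-.101); q=1.36-np.arctan2(z-.101,.16-x)
lat=(p-P0)@np.array([-ax[1],ax[0],0])
print('q est',q.round(4),'radius',r.round(4),'lat',lat.round(4),'zaxis',R[:,2].round(3)); go(p)
tg=np.array([float(a) for a in sys.argv[1:]])
prev=p
for t in tg:
    n=P0+gp(t)-gp(0); print(t,'step',(R.T@(n-prev)*100).round(2),'tot',(R.T@(n-p)*100).round(2)); prev=n
E
python3 arc.py .06 .12 .18 .24 .3 .36 .42 .48 .54 .6
```

```text
q est -0.0 radius 0.24 lat -0.0 zaxis [-0.064 -0.012 -0.998]
t 12.48 tcp [ 0.6483 -0.0971  0.3251] yaw -19.05 tilt 3.75 F [-0.7  0.5 -0.8] w 0.258
shift cm in tool [0. 0. 0.]
0.06 step [-1.38 -0.02  0.42] tot [-1.38 -0.02  0.42]
0.12 step [-1.35 -0.02  0.5 ] tot [-2.73 -0.05  0.93]
0.18 step [-1.32 -0.03  0.58] tot [-4.04 -0.08  1.51]
0.24 step [-1.28 -0.03  0.66] tot [-5.32 -0.1   2.17]
0.3 step [-1.24 -0.03  0.74] tot [-6.56 -0.14  2.91]
0.36 step [-1.19 -0.03  0.81] tot [-7.75 -0.17  3.72]
0.42 step [-1.14 -0.04  0.88] tot [-8.89 -0.2   4.6 ]
0.48 step [-1.08 -0.04  0.95] tot [-9.97 -0.24  5.54]
0.54 step [-1.03 -0.04  1.01] tot [-11.    -0.28   6.55]
0.6 step [-0.96 -0.04  1.07] tot [-11.96  -0.32   7.62]
```

{"method": "move_arm", "body": {"series": [[2.0,-1.4,0,0.4,0],[2.0,-1.4,0,0.5,0],[2.0,-1.3,0,0.6,0],[2.0,-1.3,0,0.7,0],[2.0,-1.2,0,0.7,0],[2.0,-1.2,0,0.8,0]]}}

```text
t: 12.98
tcp_pos: [0.5922, -0.0768, 0.3032]
tcp_rot: [3.076, -0.525, -0.0]
wrist_force: [2.1, -0.7, 9.7]
gripper_width: 0.257
```

```bash
python3 arc.py .3 .36 .42 .48 .54 .6 .66 .72 .78 .84; python3 -c "
from h import *
cap('scene','s14'); print(bot.state()['q'].round(3))"
```

```text
q est 0.2657 radius 0.2394 lat 0.0005 zaxis [-0.004 -0.021 -1.   ]
t 12.98 tcp [ 0.5922 -0.0768  0.3032] yaw -19.36 tilt 1.2 F [ 2.1 -0.7  9.7] w 0.257
shift cm in tool [0. 0. 0.]
0.3 step [-0.75  0.04  0.34] tot [-0.75  0.04  0.34]
0.36 step [-1.24 -0.02  0.74] tot [-1.99  0.03  1.07]
0.42 step [-1.19 -0.02  0.81] tot [-3.18  0.01  1.88]
0.48 step [-1.14 -0.02  0.88] tot [-4.32 -0.01  2.76]
0.54 step [-1.08 -0.02  0.95] tot [-5.4  -0.03  3.71]
0.6 step [-1.03 -0.02  1.01] tot [-6.43 -0.05  4.72]
0.66 step [-0.96 -0.02  1.07] tot [-7.39 -0.07  5.79]
0.72 step [-0.9  -0.02  1.13] tot [-8.29 -0.1   6.91]
0.78 step [-0.83 -0.02  1.18] tot [-9.12 -0.12  8.09]
0.84 step [-0.76 -0.03  1.22] tot [-9.88 -0.15  9.32]
[ 0.639  0.243 -0.686  1.46   0.174  1.502 -0.382]
```

View pics/s14.png

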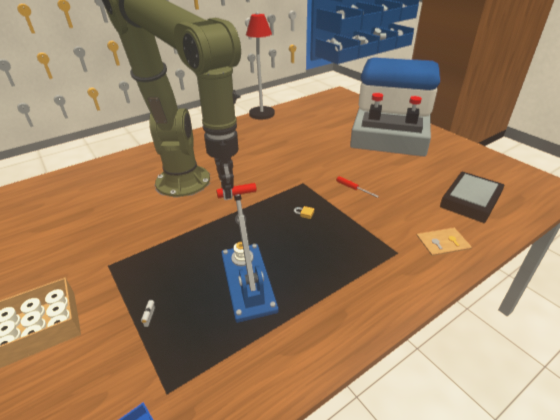

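The lever is following the gripper, with the grip at (238,190) and my angle estimate at 0.27 rad. I'll carry on round the arc.

{"method": "move_arm", "body": {"series": [[2.0,-1.3,0,0.6,0],[2.0,-1.25,0,0.7,0],[2.0,-1.2,0,0.85,0],[2.0,-1.15,0,0.9,0],[2.0,-1.1,0,1.0,0],[2.0,-1.0,0,1.0,0],[2.0,-0.95,0,1.1,0]]}}

```text
t: 13.62
tcp_pos: [0.5348, -0.0562, 0.2562]
tcp_rot: [3.069, -0.526, 0.087]
wrist_force: [-7.7, 1.6, 16.7]
gripper_width: 0.254
```

```bash
python3 arc.py .66 .72 .78 .84 .9 .96 1.02 1.08 1.14
```

```text
q est 0.5896 radius 0.2381 lat 0.0009 zaxis [ 0.051 -0.036 -0.998]
t 13.62 tcp [ 0.5348 -0.0562  0.2562] yaw -19.43 tilt 3.56 F [-7.7  1.6 16.7] w 0.254
shift cm in tool [0. 0. 0.]
0.66 step [-1.34  0.07  1.04] tot [-1.34  0.07  1.04]
0.72 step [-0.96 -0.02  1.07] tot [-2.3   0.05  2.11]
0.78 step [-0.89 -0.02  1.13] tot [-3.19  0.04  3.24]
0.84 step [-0.82 -0.02  1.18] tot [-4.02  0.02  4.42]
0.9 step [-0.75 -0.02  1.23] tot [-4.77 -0.    5.65]
0.96 step [-0.68 -0.02  1.27] tot [-5.45 -0.03  6.92]
1.02 step [-0.6  -0.02  1.31] tot [-6.05 -0.05  8.23]
1.08 step [-0.52 -0.02  1.34] tot [-6.57 -0.07  9.57]
1.14 step [-0.44 -0.02  1.37] tot [-7.01 -0.09 10.94]
```

{"method": "move_arm", "body": {"series": [[2.0,-1.1,0,1.0,0],[2.0,-1.0,0,1.1,0],[2.0,-0.9,0,1.1,0],[2.0,-0.85,0,1.2,0],[2.0,-0.8,0,1.2,0],[2.0,-0.7,0,1.25,0]], "squeeze": 45}}

```text
t: 14.12
tcp_pos: [0.4986, -0.0432, 0.2]
tcp_rot: [3.058, -0.523, 0.138]
wrist_force: [-10.4, 3.3, 15.2]
gripper_width: 0.255
```

```bash
python3 arc.py .96 1.02 1.08 1.14 1.2 1.25; python3 -c "
from h import *
cap('wrist','w15'); cap('scene','s15')"
```

```text
q est 0.8779 radius 0.2363 lat 0.0011 zaxis [ 0.081 -0.05  -0.995]
t 14.12 tcp [ 0.4986 -0.0432  0.2   ] yaw -19.35 tilt 5.48 F [-10.4   3.3  15.2] w 0.255
shift cm in tool [0. 0. 0.]
0.96 step [-1.31  0.08  1.49] tot [-1.31  0.08  1.49]
1.02 step [-0.64 -0.03  1.29] tot [-1.96  0.05  2.78]
1.08 step [-0.57 -0.03  1.32] tot [-2.52  0.02  4.11]
1.14 step [-0.48 -0.03  1.36] tot [-3.01 -0.    5.46]
1.2 step [-0.4  -0.03  1.38] tot [-3.41 -0.03  6.84]
1.25 step [-0.27 -0.02  1.17] tot [-3.68 -0.06  8.01]
```

View pics/w15.png

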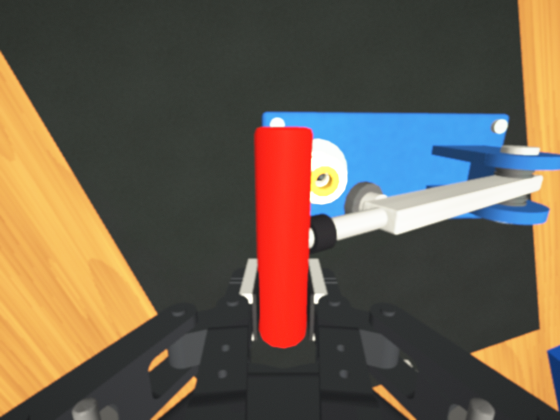

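The roller is still seated, with its ring at (322,180). The rod at (325,232) is clear of the pads, and the bar is firmly held. I'll continue.

{"method": "move_arm", "body": {"series": [[2.0,-0.9,0,1.2,0],[2.0,-0.7,0,1.3,0],[2.0,-0.65,0,1.3,0],[2.0,-0.6,0,1.3,0],[2.0,-0.5,0,1.3,0],[2.0,-0.4,0,1.3,0]]}}

```text
t: 14.72
tcp_pos: [0.4763, -0.0353, 0.1295]
tcp_rot: [3.051, -0.519, 0.161]
wrist_force: [-6.3, 0.7, 8.7]
gripper_width: 0.256
```

```bash
python3 arc.py 1.2 1.25 1.3 1.36
```

```text
q est 1.1938 radius 0.2362 lat 0.0012 zaxis [ 0.095 -0.059 -0.994]
t 14.72 tcp [ 0.4763 -0.0353  0.1295] yaw -19.23 tilt 6.45 F [-6.3  0.7  8.7] w 0.256
shift cm in tool [0. 0. 0.]
1.2 step [-0.4   0.12  0.04] tot [-0.4   0.12  0.04]
1.25 step [-0.29 -0.03  1.16] tot [-0.69  0.09  1.21]
1.3 step [-0.23 -0.03  1.18] tot [-0.93  0.06  2.38]
1.36 step [-0.2  -0.03  1.43] tot [-1.13  0.02  3.81]
```

{"method": "move_arm", "body": {"series": [[2.0,-0.3,0,0.8,0],[2.0,-0.25,0,0.8,0],[2.0,-0.2,0,0.6,0],[2.0,-0.1,0,0.3,0]]}}

```text
t: 15.05
tcp_pos: [0.4735, -0.0343, 0.1073]
tcp_rot: [3.048, -0.516, 0.169]
wrist_force: [-7.7, -0.3, 10.0]
gripper_width: 0.254
```

```bash
python3 arc.py 1.3 1.36; python3 -c "
from h import *
cap('wrist','w16'); cap('scene','s16')"
```

```text
q est 1.2887 radius 0.2365 lat 0.0012 zaxis [ 0.1   -0.063 -0.993]
t 15.05 tcp [ 0.4735 -0.0343  0.1073] yaw -19.13 tilt 6.79 F [-7.7 -0.3 10. ] w 0.254
shift cm in tool [0. 0. 0.]
1.3 step [-0.39  0.11  0.21] tot [-0.39  0.11  0.21]
1.36 step [-0.21 -0.04  1.42] tot [-0.6   0.07  1.63]
```

View pics/w16.png

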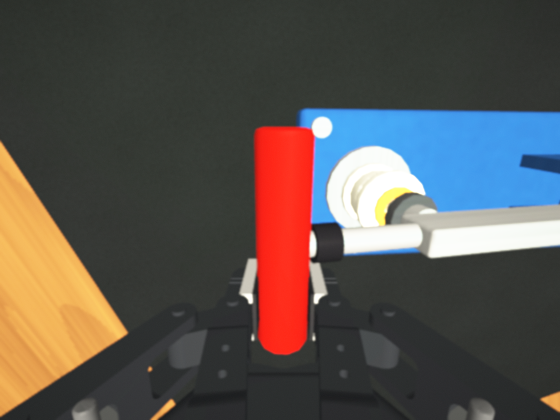

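The foot at (410,208) is just above the bush at (398,200). Now I'll press slowly, watching the force.

{"method": "move_arm", "body": {"series": [[2.0,-0.25,0,0.4,0],[2.0,-0.2,0,0.4,0],[2.0,-0.1,0,0.3,0]]}}

```text
t: 15.4
tcp_pos: [0.4731, -0.0342, 0.1009]
tcp_rot: [3.044, -0.515, 0.178]
wrist_force: [-5.4, -0.2, 7.0]
gripper_width: 0.257
```

```bash
python3 arc.py 1.36
```

```text
q est 1.3155 radius 0.2366 lat 0.0012 zaxis [ 0.105 -0.068 -0.992]
t 15.4 tcp [ 0.4731 -0.0342  0.1009] yaw -19.1 tilt 7.19 F [-5.4 -0.2  7. ] w 0.257
shift cm in tool [0. 0. 0.]
1.36 step [-0.49  0.09  1.  ] tot [-0.49  0.09  1.  ]
```

{"method": "move_arm", "body": {"series": [[2.0,-0.2,0,0.5,0],[2.0,-0.2,0,0.5,0],[2.0,-0.1,0,0.4,0]]}}

```text
t: 15.65
tcp_pos: [0.4727, -0.0341, 0.0905]
tcp_rot: [3.041, -0.515, 0.185]
wrist_force: [-10.0, 1.0, 12.1]
gripper_width: 0.253
```

```bash
python3 arc.py 1.36; python3 -c "
from h import *
cap('wrist','w17')"
```

```text
q est 1.3597 radius 0.2368 lat 0.0011 zaxis [ 0.109 -0.071 -0.992]
t 15.65 tcp [ 0.4727 -0.0341  0.0905] yaw -19.1 tilt 7.47 F [-10.    1.   12.1] w 0.253
shift cm in tool [0. 0. 0.]
1.36 step [-0.32  0.11 -0.03] tot [-0.32  0.11 -0.03]
```

View pics/w17.png

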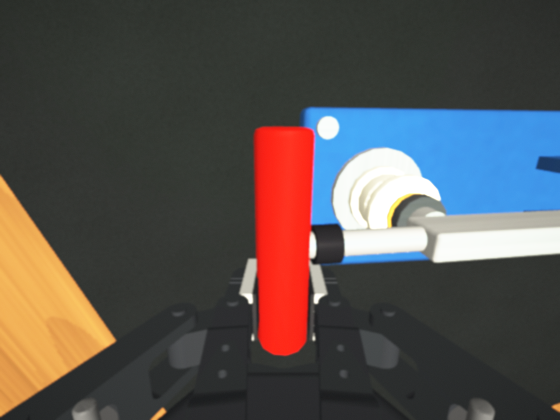

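{"method": "move_arm", "body": {"series": [[2.0,-0.1,0,0.5,0],[2.0,-0.1,0,0.5,0]]}}

```text
t: 15.87
tcp_pos: [0.4725, -0.0341, 0.083]
tcp_rot: [3.039, -0.514, 0.184]
wrist_force: [-11.2, 0.8, 18.4]
gripper_width: 0.252
```

```bash
python3 arc.py 1.36
```

```text
q est 1.3914 radius 0.237 lat 0.0011 zaxis [ 0.108 -0.073 -0.991]
t 15.87 tcp [ 0.4725 -0.0341  0.083 ] yaw -19.1 tilt 7.5 F [-11.2   0.8  18.4] w 0.252
shift cm in tool [0. 0. 0.]
1.36 step [-0.21  0.13 -0.77] tot [-0.21  0.13 -0.77]
```

{"method": "move_arm", "body": {"series": [[2.0,-0.1,0,0.4,0],[2.0,-0.1,0,0.3,0]]}}

```text
t: 16.03
tcp_pos: [0.4726, -0.0342, 0.0805]
tcp_rot: [3.035, -0.514, 0.183]
wrist_force: [-18.6, 1.4, 36.2]
gripper_width: 0.258
```

```bash
python3 arc.py 1.36; python3 -c "
from h import *
cap('wrist','w18'); s=cap('scene','s18'); cv2.imwrite('pics/s18z.png',cv2.resize(s['frame'][190:310,180:320],None,fx=5,fy=5,interpolation=cv2.INTER_CUBIC)); go([0,0,0])"
```

```text
q est 1.402 radius 0.2371 lat 0.001 zaxis [ 0.107 -0.077 -0.991]
t 16.03 tcp [ 0.4726 -0.0342  0.0805] yaw -19.09 tilt 7.57 F [-18.6   1.4  36.2] w 0.258
shift cm in tool [0. 0. 0.]
1.36 step [-0.18  0.14 -1.02] tot [-0.18  0.14 -1.02]
t 16.13 tcp [ 0.4726 -0.0342  0.0806] yaw -19.08 tilt 7.58 F [-15.5   1.   27.4] w 0.26
shift cm in tool [-46.43  12.13   2.68]
```

View pics/w18.png

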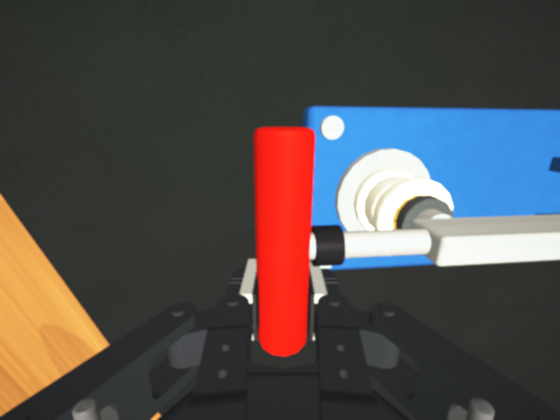

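View pics/s18z.png

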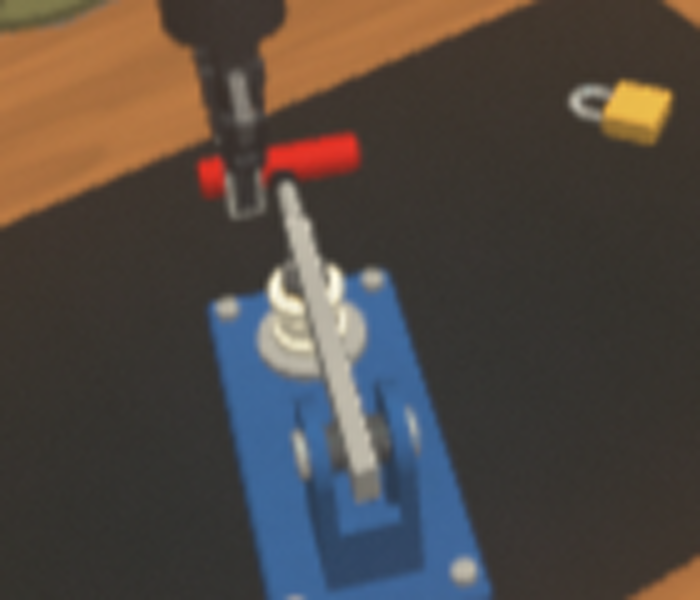

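The foot is on the bush and the motion has stopped stiffly: z stays at 0.0805 while the force rose to about 30 N. I'll check the lever level, the roller and the steadiness of the force.

```bash
cat > chk.py <<'E'
from h import *
for i in range(4):
    c=cap('wrist'); s=bot.state(); print(round(s['t'],2),s['wrist_force'].round(1),s['moment'].round(2),s['tcp_pos'].round(4))
F=c['frame']; hsv=cv2.cvtColor(F,cv2.COLOR_BGR2HSV); W=pts(c)
m=((hsv[...,0]<8)|(hsv[...,0]>172))&(hsv[...,1]>150)
P=W[m]; print('grip top z',np.nanpercentile(P[:,2],[50,90,98]).round(4))
for (u0,u1) in [(350,415),(445,490),(490,555)]:
    A=W[225:262,u0:u1].reshape(-1,3); A=A[A[:,2]>.085]; print('rod',A.mean(0).round(4),np.percentile(A[:,2],90).round(4))
A=W[180:225,372:455].reshape(-1,3); a=hsv[180:225,372:455].reshape(-1,3); w=(a[:,1]<50)&(a[:,2]>180); print('flange top z',np.percentile(A[w][:,2],[50,80,90]).round(4))
br=(hsv[...,0]>15)&(hsv[...,0]<35)&(hsv[...,1]>100); br[:180]=0; br[240:]=0; br[:,:370]=0; br[:,470:]=0; print('brass px',br.sum(), W[br].mean(0) if br.any() else '')
cv2.imwrite('pics/chk.png',cv2.resize(F[140:275,300:480],None,fx=4.4,fy=4.4,interpolation=cv2.INTER_CUBIC))
E
python3 chk.py
```

```text
16.18 [-14.3   1.1  27.1] [-0.14  1.86 -0.32] [ 0.4725 -0.0342  0.0806]
16.23 [-15.3   0.9  26.7] [-0.03  1.89 -0.34] [ 0.4725 -0.0342  0.0806]
16.28 [-15.    0.6  27.7] [-0.09  1.8  -0.29] [ 0.4725 -0.0342  0.0806]
16.33 [-15.1   1.1  27.7] [-0.12  1.8  -0.35] [ 0.4725 -0.0341  0.0806]
grip top z [0.1106 0.1122 0.1128]
rod [ 0.5203 -0.0223  0.1045] 0.1065
rod [ 0.5538 -0.0332  0.1112] 0.1138
rod [ 0.578  -0.0427  0.1119] 0.1139
flange top z [nan nan nan]
brass px 120 [nan nan nan]
```

View pics/chk.png

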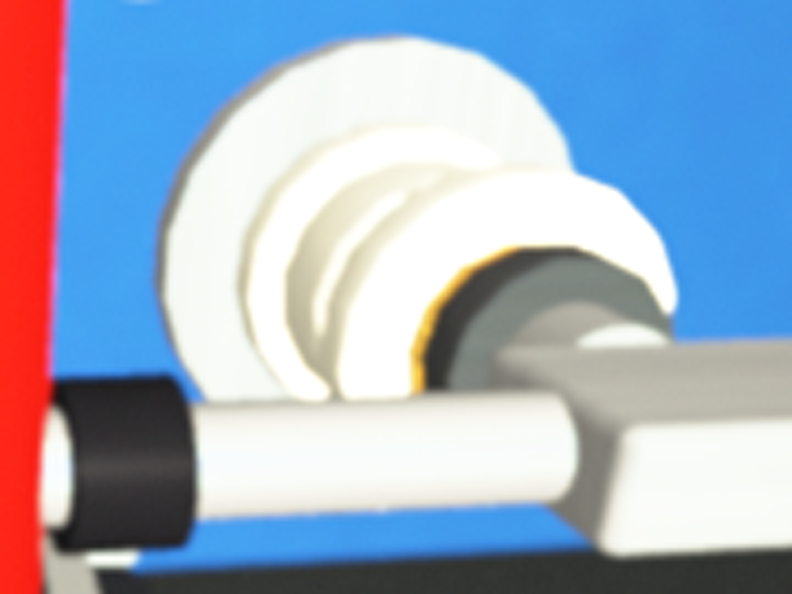

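The grip top measures 0.1128 m (0.113 when level), so the bush is home. The wrist force has stayed steady at about 27 N vertical, which puts roughly 30 N on the foot. I'll hand in now.

```bash
python3 -c "
from plant import bot
print(bot.sign_off()); print(bot.state()['wrist_force'])"
```

```text
the job is handed in; nothing more can be done
None
the job is handed in; nothing more can be done
```

I set the roller, bush up, over the pin and down on the anvil, then let it go. I then gripped the lever about 25 mm off its middle and brought it round until the foot had pressed the bush home. I handed in still holding the lever down. No verdict was reported.

**Last checks**
- **Lever and bush:** the top of the grip measured 0.1128 m, against 0.113 m when level, so the lever is level and the bush should be fully home. The close-up shows the collar hidden under the foot, down at the roller face. My depth reading of the collar and flange there failed (no valid depth), so the bush depth rests on the lever height and the picture.
- **Force:** about 27 N vertical at the wrist, steady over the last 0.2 s. That works out to about 26–37 N at the foot, above the 20 N you named but inside 10–80 N. There was also a side force of about 15 N along the lever.
- **Roller:** upright and concentric on the anvil in the last wrist view, and not touched by the fingers.
- **Bystanders:** the gripper never went near the padlock, lock cylinder or screwdriver. I did not re-measure their positions at the end.

**Disagreements:** the tool had drifted to a 7.5° tilt by the end. Because of that, the lever angle worked out from the gripper pose read 1.40 rad, above the 1.36 rad of a level lever, so I relied on the camera height instead.

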